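# Slide the stopcock box open and push the red gas lever shut

### The arm

A 6-joint arm with a two-finger parallel gripper is mounted at the origin on a cart in front of the work surface, level with it; the furniture and walls round the work are solid. World frame = base frame: x ahead of the robot, y to its left, z up, the work surface at z = 0. Lengths are in mm, angles in rad, forces in N, time in s.
With the tool pointing down it reaches from about 325 to 775 mm from the base axis. Payload 9.3 kg.
Tool frame: the origin (TCP) lies between the finger pads; the fingertips stand 17 mm ahead of it and the grasp point (between the pads) lies 2 mm behind it (bot.tip_reach is the distance from the TCP to the fingertips, in mm); z points along the fingers, y is the line along which they close (so a half turn about z gives the same grasp; the last joint's range is limited). The gripper opens to 85 mm and grips with 20 to 120 N. Pads are 22 mm wide; open, the fingers measure 114 mm over their backs; the gripper's body (76 mm by 85 mm) begins 54 mm behind the grasp point. The pads swing forward as they close: fully open they stand 13 mm farther back than shut.
Start: joints at [-1.289, 0.259, 0.021, 1.334, 0, 1.418], TCP at [231.669, -498.825, 248.279] pointing down, gripper open.
Joint ranges: [-3.04, 3.04], [-0.91, 1.82], [-1.04, 1.36], [-1.92, 1.95], [-1.52, 1.45], [-3.14, 3.14]. Speed limits (rad/s): [2.22, 2.22, 2.79, 3.14, 3.14, 3.14].

### API

Orientations are given as a unit quaternion [x, y, z, w].
In Python, from station import bot, get_image, models gives the robot as it stands.
- The arm moves only by the shell command python3 -m jog 'ROWS' [FORCE]. ROWS is JSON, a list that holds one entry, the list of rows, each a list of 7 numbers: the finger opening in m, from 0 to 0.0854, then the shift along the tool's x, y, z in m, then the turn, a rotation vector about the tool's x, y, z in degrees. A call has 1 to 12 rows; each row is the pose to reach, as a shift and turn from the pose commanded when the call began, along the tool's axes at that moment; what a row does not reach only later rows make up. A row lasts 1/10 s, in which the tool goes at most 50 mm and 8.59 degrees, less where a joint would pass 70% of its speed; a pose out of reach is approached as far as the arm can. A call with a gripper value outside its range is refused whole. The fingers move at their own pace and stop on an object; FORCE is the grip in N (left out, the last holds). Time passes only in rows, so rows that repeat a pose let the fingers close. It gives the time, the measured TCP pose, the force, the opening and the grip force at its end, in the units of the state.
- bot.state(): the state, without advancing time (a new reading comes with each control period).
- get_image(name): name is "scene" or "side" or "wrist"; returns a dict with "pixels" (480x640x3 uint8, blue, green, red), "K" (3x3 intrinsics, pixels), "world_to_cam" (4x4, takes a point from world to camera coordinates); the wrist camera has in their place "mount" (4x4, takes a point from camera to tool coordinates, whose origin is the TCP and whose axes are the flange's). Camera axes: x right, y down, z forward; pixel columns grow to the right and rows downward; lengths in mm; the calibration is good to about 2 mm. A picture is of the moment at which its call begins: read the wrist's pose just before it. There is no depth.
- bot.hand_in(): hands the job in; it is judged then, once.
Trained networks look in the newest picture that a camera, given by its name, has taken for a name from the list of things; names that differ only in an ending like _2 or _b are one class to them, and where a whole thing is asked for, a point or a joint stands for the part that bears it (a point fixed in the world has none). Each returns a list of dicts, best first, with "score" (0 to 1); they miss things now and then, are a little off and sometimes report something else, mostly with a low value. They report only what shows in the picture. A call takes as long as a camera call.
- models.spot_in(camera, name): "bbox" ([left, top, right, bottom] in pixels, round what is visible of it).
- models.tip_of(camera, name): "pixel" ([row, column] in pixels: a listed point, or the origin of a listed thing).
The state is a dict: "clock": time; "q": joint angles; "qvel": joint speeds; "tau": joint torques, N m; "eef_pos": TCP position; "eef_rot": TCP orientation; "ft_force": force on the tool from outside, world axes, zero at the start; "moment": the same for the moment, N m; "width": finger opening in mm; "finger_force": force on a finger pad.
Only numpy, scipy, OpenCV 4.12 (cv2) and the standard library are available. Lean on these libraries where they do the work, as an engineer would, in place of code of your own. Each camera call takes 0.05 s, during which the arm holds its last target. There are 200 camera calls.

### The job

Shut off the torch gas at the stopcock box on the bench: push the yellow cover along its rails, over the empty half of the box and right up to the stop at that end, so that the two valve levers lie open to view; then push the red lever round until it is fully shut against its stop, square across its pipe. Only push with the fingers: do not lift the cover or pinch the lever. Leave the black lever as it is, leave the things round the box where they lie, and leave the cover lying flat at the stop.

Things in the scene. Friction and masses are not known exactly. Their poses are not given: they have to be found in the camera images.
- valve_box: Stopcock box: grey steel trough fixed to the bench, 152 mm wide (its x), from y = -110 to +322 mm long. Origin on the bench under the centre of the valve bay; z up, x away from the robot, y to its left, turned by the box's yaw. Two rails along y, top at z = 56, carry the cover; lips at |x| 72..76 mm, up to z = 65, guide it. The valve bay (y -105..+105) is 104 mm clear between the rails
- box_end (a point): middle of the box's -y end (y = -110 mm in the box's frame), at z = 56 mm, the height of the rails. Between two small tabs on the rails (|x| 56..72 mm, top z = 67) that keep the shut cover in, the end wall reaches only to z = 52, so that fingers can get at the cover's end face
- box_stop (a point): middle of the inner face of the wall across the box's +y end (y = +317 mm in the box's frame), at z = 56 mm; that wall (top z = 64) is the stop for the open cover. Between the bay and it, y +109..+317, lies the empty parking half, its deck at z = 41
- cover: Yellow steel cover, a loose flat plate 140 (x) x 210 (y) x 16 mm with shallow ribs on top, 0.25 to 0.5 kg, slides on the rails along the box's y. Origin under its centre, axes as the box's. In the box's frame it starts at y = 0 to 15 mm, z = 56; fully open, against the stop, y = +212. Too wide to grip: push it on its -y end face, z = 56..72
- valve_red: Brass quarter-turn valve with a red lever, fixed in the box, on a copper pipe that runs along the box's x. Origin on the bench under the lever's pivot, axes as the box's. It sits at x = +25 mm in the box's frame and at either y = +34 or y = -46 mm; the black one has the other place. Pipe and valve body reach up to z = 35, stem to z = 39
- lever_red (a joint): angle of the red lever (rad): 0 = fully open, lever pointing along the box's -x (at the robot); grows as it turns clockwise from above, its tip towards the box's +y; 1.571 = shut against its stop, lever pointing along the box's +y. Starts at 0 to 0.35. Stays where it is left; needs about 1.5 N at 40 mm from the pivot
- red_pivot (a point): pivot of the red lever, on its axis, at mid height of the lever (z = 43 mm). The lever reaches 57 mm out from the pivot: a bare steel neck 10 mm wide to 15 mm, then the red grip, 12 mm wide and 9 mm high (z = 38.5..47.5)
- red_tip (a point): end of the red lever, on its middle line, 55 mm from the pivot, at z = 43 mm
- valve_black: the same valve with a black lever, in the other place; leave its lever as it is
- black_pivot (a point): pivot of the black lever, like red_pivot
- black_tip (a point): end of the black lever, 55 mm from its pivot, z = 43 mm; must not be moved
- blue_tape: roll of blue tape lying flat in front of the box, 67 mm across, 19 mm high, loose; origin under its centre. Bystander
- wax_block: yellow block of wax, 43 x 64 x 26 mm, loose, in front of the box; origin under its centre. Bystander
- matchbox: matchbox, 36 x 53 x 15 mm, loose, in front of the box; origin under its centre. Bystander
- brush: flat brush with a green handle, 34 x 203 x 16 mm, loose, behind the box and about parallel to it; origin under its centre. Bystander
- tumbler: clear glass tumbler, 68 mm across, 90 mm high, loose, standing behind the box; origin under its centre. Bystander

How it is judged:
By the outcome, as a careful person would: the job done as asked, in the order asked, and still so for the second after the job is handed in, with the robot touching nothing.
It also fails if it takes over 51 s, if anything falls off the work surface, if the arm or the gripper's body presses on something with over 40 N, if the wrist force passes 120 N, or if a joint passes its speed limit or range.

## Working session

There is one attempt and no reset: what is moved stays moved. The work goes in short steps, Python scripts to look and compute and a shell command to move; the robot and the scene stay as the last step left them, time stands still between calls to the robot, and variables do not carry over. Pictures are saved under pics/ and viewed, at most 10 in all, crops included, and the job is handed in when it is done.

```bash
mkdir -p pics; ls; cat > h.py <<'E'
from station import bot,get_image,models
import numpy as np,cv2
from scipy.spatial.transform import Rotation as R
def cam(name):
    s=bot.state(); im=get_image(name); K=np.array(im["K"])
    if "world_to_cam" in im: W=np.array(im["world_to_cam"])
    else:
        T=np.eye(4);T[:3,:3]=R.from_quat(s["eef_rot"]).as_matrix();T[:3,3]=s["eef_pos"]
        W=np.linalg.inv(T@np.array(im["mount"]))
    return im["pixels"],K,W
def proj(p,K,W):
    c=W[:3,:3]@np.array(p,float)+W[:3,3]; u=K@c; return u[:2]/u[2]
def at_z(rc,z,K,W):  # pixel row,col -> world at height z
    d=W[:3,:3].T@np.linalg.inv(K)@[rc[1],rc[0],1]; o=-W[:3,:3].T@W[:3,3]
    return o+d*(z-o[2])/d[2]
E
python3 - <<'E'
from h import *
for c in ("scene","side"):
    p,K,W=cam(c); cv2.imwrite(f"pics/{c}0.png",p)
    for n,z in (("valve_box",0),("box_end",56),("box_stop",56),("cover",56),("blue_tape",0),("wax_block",0),("matchbox",0),("brush",0),("tumbler",0)):
        for r in models.tip_of(c,n)[:2]: print(c,n,round(r["score"],2),np.round(r["pixel"]),np.round(at_z(r["pixel"],z,K,W)))
s=bot.state();print(s["eef_pos"],s["eef_rot"],s["ft_force"],s["clock"])
E
```

```text
pics
scene box_end 0.73 [290. 212.] [528. -56.  56.]
scene box_stop 0.66 [185. 415.] [488. 366.  56.]
scene cover 0.59 [256. 276.] [515.  66.  56.]
scene blue_tape 0.85 [173. 344.] [357. 284.   0.]
scene wax_block 0.63 [218. 238.] [364.  43.   0.]
scene wax_block 0.25 [260. 274.] [485.  68.   0.]
scene matchbox 0.8 [206. 278.] [373. 125.   0.]
scene brush 0.76 [283. 381.] [619. 222.   0.]
scene brush 0.55 [291. 210.] [495. -60.   0.]
scene tumbler 0.61 [253. 463.] [632. 390.   0.]
side valve_box 0.57 [234. 296.] [512.  62.  -0.]
side box_end 0.79 [197. 250.] [521. -60.  56.]
side box_end 0.46 [220. 294.] [518.  63.  56.]
side box_stop 0.83 [278. 424.] [489. 370.  56.]
side cover 0.78 [222. 298.] [518.  73.  56.]
side cover 0.72 [281. 424.] [495. 373.  56.]
side blue_tape 0.62 [234. 416.] [356. 291.   0.]
side wax_block 0.94 [193. 321.] [378.  40.  -0.]
side matchbox 0.73 [205. 353.] [367. 126.  -0.]
side brush 0.91 [304. 327.] [625. 222.   0.]
side tumbler 0.59 [351. 399.] [634. 399.  -0.]
[ 231.67445165 -498.83093665  248.29535269] [9.76463841e-01 2.15681169e-01 1.11525220e-05 1.85344845e-05] [ 0.58980773  0.06288523 -0.05379736] 1.0
```

```bash
python3 -c "
import cv2,numpy as np
a=cv2.imread('pics/scene0.png');b=cv2.imread('pics/side0.png')
cv2.imwrite('pics/both.png',np.hstack([a[120:400,100:500],b[120:400,180:580]]))"
```

```text
(no output)
```

View pics/both.png

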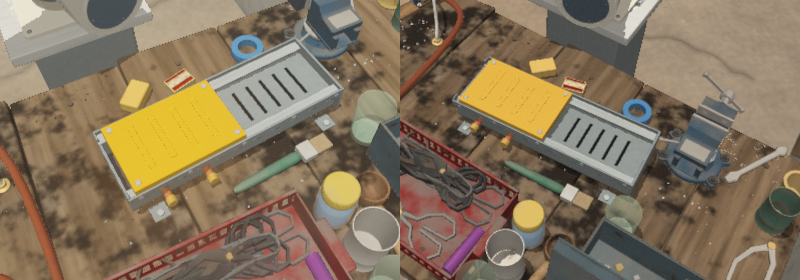

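The cover is shut, and the box runs from about (524,-58) to (488,368), so its yaw is about 4.8°. I'll go above its -y end with the tool x axis along box +y and the fingers closed.

```bash
python3 -m jog '[[[0,0.03,-0.017,0,0,0,-5],[0,0.07,-0.04,0,0,0,-12],[0,0.11,-0.06,0.01,0,0,-20],[0,0.15,-0.084,0.02,0,0,-28],[0,0.19,-0.105,0.03,0,0,-36],[0,0.235,-0.13,0.04,0,0,-44],[0,0.28,-0.155,0.05,0,0,-52],[0,0.32,-0.18,0.05,0,0,-58],[0,0.36,-0.2,0.05,0,0,-64],[0,0.4,-0.222,0.05,0,0,-68],[0,0.43,-0.239,0.05,0,0,-70],[0,0.438,-0.244,0.05,0,0,-70]]]' 40
python3 - <<'E'
from h import *
p,K,W=cam("wrist"); cv2.imwrite("pics/w1.png",p)
for n,z in (("box_end",56),("cover",56)):
    for r in models.tip_of("wrist",n)[:2]: print(n,round(r["score"],2),np.round(r["pixel"]),np.round(at_z(r["pixel"],z,K,W)))
s=bot.state();print(s["eef_pos"],R.from_quat(s["eef_rot"]).as_matrix().round(3).tolist(),s["q"],s["ft_force"])
E
```

```text
clock: 2.2
eef_pos: [527.6, -90.4, 198.1]
eef_rot: [0.675, 0.738, 0.0, -0.0]
ft_force: [0.2, -0.4, -0.6]
width: 0.1
finger_force: 0.0
box_end 0.6 [188. 311.] [520. -55.  56.]
cover 0.65 [ 15. 318.] [515.  62.  56.]
[525.96670981 -93.00942747 198.11292446] [[-0.086, 0.996, -0.001], [0.996, 0.086, -0.0], [-0.0, -0.001, -1.0]] [-3.32013448e-01  2.51586949e-01 -1.17231615e-01  1.20239676e+00
 -3.33563688e-04  1.15256318e+00] [-0.30514239 -0.45737757 -0.42101144]
```

View pics/w1.png

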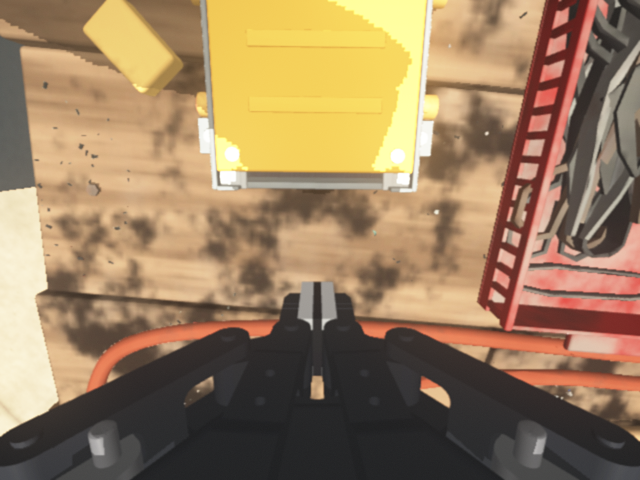

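Wrist view: the cover's end face is at row ~173, centred at column ~315 and in line with the closed fingers (column 316). Next: go down to fingertip z ≈ 60 and approach.

```bash
python3 -m jog '[[[0,0,0,0.03,0,0,0],[0,0,0,0.07,0,0,0],[0,0,0,0.105,0,0,0],[0,0,0,0.121,0,0,0],[0,0.005,0,0.121,0,0,0],[0,0.015,0,0.121,0,0,0],[0,0.025,0,0.121,0,0,0],[0,0.032,0,0.121,0,0,0],[0,0.038,0,0.121,0,0,0],[0,0.044,0,0.121,0,0,0],[0,0.05,0,0.121,0,0,0],[0,0.06,0,0.121,0,0,0]]]'
python3 - <<'E'
from h import *
p,K,W=cam("wrist"); cv2.imwrite("pics/w2.png",p)
s=bot.state();print(bot.tip_reach,s["eef_pos"],s["ft_force"])
E
```

```text
clock: 3.55
eef_pos: [521.8, -33.8, 78.0]
eef_rot: [0.676, 0.736, -0.0, 0.001]
ft_force: [0.7, -5.6, 4.1]
width: 0.3
finger_force: 2.8
17.0 [521.29701694 -32.22771046  77.84799618] [ 1.55213745 -1.81242643  2.03855457]
```

View pics/w2.png

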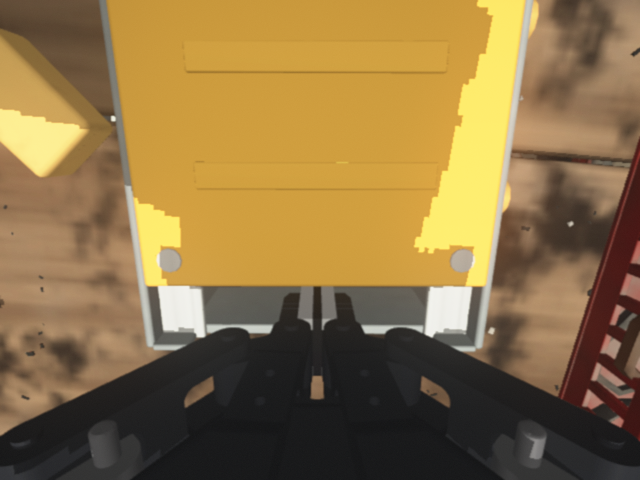

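The fingers are on the cover's end face and centred, and the cover is moving flat. I'll keep pushing and slow down near the stop.

```bash
python3 -m jog '[[[0,0.01,0,0,0,0,0],[0,0.022,0,0,0,0,0],[0,0.036,0,0,0,0,0],[0,0.05,0,0,0,0,0],[0,0.064,0,0,0,0,0],[0,0.078,0,0,0,0,0],[0,0.092,0,0,0,0,0],[0,0.106,0,0,0,0,0],[0,0.12,0,0,0,0,0],[0,0.132,0,0,0,0,0],[0,0.142,0,0,0,0,0],[0,0.15,0,0,0,0,0]]]'
python3 -m jog '[[[0,0.003,0,0,0,0,0],[0,0.006,0,0,0,0,0],[0,0.009,0,0,0,0,0],[0,0.012,0,0,0,0,0],[0,0.015,0,0,0,0,0],[0,0.018,0,0,0,0,0],[0,0.021,0,0,0,0,0],[0,0.024,0,0,0,0,0]]]'
```

```text
clock: 4.8
eef_pos: [508.5, 116.2, 77.7]
eef_rot: [0.676, 0.737, -0.0, 0.001]
ft_force: [0.7, -6.3, 5.8]
width: 0.1
finger_force: 3.1
clock: 5.6
eef_pos: [506.5, 139.5, 77.6]
eef_rot: [0.676, 0.737, -0.0, 0.001]
ft_force: [-0.1, -6.4, 6.0]
width: 0.5
finger_force: 3.3
```

```bash
python3 -m jog '[[[0,0.002,0,0,0,0,0],[0,0.004,0,0,0,0,0],[0,0.006,0,0,0,0,0],[0,0.008,0,0,0,0,0]]]'
python3 -m jog '[[[0,0.001,0,0,0,0,0],[0,0.002,0,0,0,0,0],[0,0.003,0,0,0,0,0],[0,0.004,0,0,0,0,0]]]'
```

```text
clock: 6.0
eef_pos: [505.8, 147.4, 77.6]
eef_rot: [0.676, 0.737, -0.0, 0.001]
ft_force: [0.7, -6.4, 6.1]
width: -0.0
finger_force: 3.3
clock: 6.4
eef_pos: [505.5, 149.9, 77.7]
eef_rot: [0.677, 0.736, -0.001, 0.002]
ft_force: [1.1, -20.0, 7.2]
width: 0.1
finger_force: 9.4
```

The force jumped to 20 N, so the cover is at its stop. I'll back off, lift and look into the bay.

```bash
python3 -m jog '[[[0,-0.005,0,0,0,0,0],[0,-0.015,0,0,0,0,0],[0,-0.03,0,-0.02,0,0,0],[0,-0.055,0,-0.05,0,0,0],[0,-0.085,0,-0.08,0,0,0],[0,-0.115,0,-0.11,0,0,0],[0,-0.145,0,-0.12,0,0,0],[0,-0.165,0,-0.13,0,0,0],[0,-0.175,0,-0.13,0,0,0],[0,-0.18,0,-0.13,0,0,0],[0,-0.18,0,-0.13,0,0,0]]]'
python3 - <<'E'
from h import *
p,K,W=cam("wrist"); cv2.imwrite("pics/w3.png",p)
for n,z in (("box_end",56),("box_stop",56),("red_pivot",43),("red_tip",43),("black_pivot",43),("black_tip",43),("cover",56)):
    for r in models.tip_of("wrist",n)[:2]: print(n,round(r["score"],2),np.round(r["pixel"]),np.round(at_z(r["pixel"],z,K,W)))
s=bot.state();print(s["eef_pos"],R.from_quat(s["eef_rot"]).as_matrix().round(3).tolist())
E
```

```text
clock: 7.5
eef_pos: [520.1, -27.3, 206.4]
eef_rot: [0.676, 0.737, -0.0, -0.001]
ft_force: [-0.1, 0.5, -0.2]
width: -0.2
finger_force: 0.0
box_end 0.97 [263. 317.] [522. -54.  56.]
red_pivot 0.57 [184. 347.] [541.  12.  43.]
red_tip 0.57 [170. 282.] [487.  18.  43.]
red_tip 0.15 [ 69. 282.] [483.  94.  43.]
black_pivot 0.58 [ 82. 354.] [538.  90.  43.]
black_tip 0.62 [ 68. 282.] [483.  94.  43.]
cover 0.23 [ 81. 355.] [538.  88.  56.]
[520.43828377 -26.76951196 207.20956024] [[-0.086, 0.996, -0.0], [0.996, 0.086, 0.0], [0.0, -0.0, -1.0]]
```

View pics/w3.png

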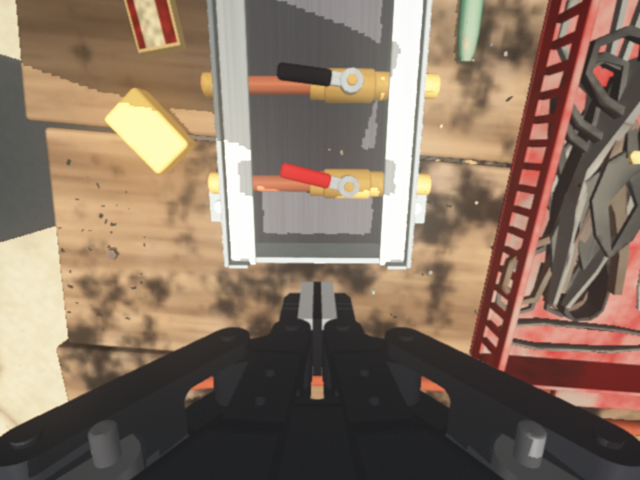

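Red lever at image (row 170–184, col 282–347), so it has the y = -46 place, at about 0.2 rad. Black is the far one. I'll go down into the bay on the -y side of the red lever, near its tip.

```bash
python3 -m jog '[[[0,0.004,-0.013,0.02,0,0,0],[0,0.008,-0.027,0.05,0,0,0],[0,0.008,-0.027,0.08,0,0,0],[0,0.008,-0.027,0.105,0,0,0],[0,0.008,-0.027,0.125,0,0,0],[0,0.008,-0.027,0.138,0,0,0],[0,0.008,-0.027,0.145,0,0,0],[0,0.008,-0.027,0.149,0,0,0],[0,0.008,-0.027,0.149,0,0,0]]]'
python3 - <<'E'
from h import *
p,K,W=cam("wrist"); cv2.imwrite("pics/w4.png",p)
s=bot.state();print(s["eef_pos"],s["ft_force"])
E
```

```text
clock: 8.8
eef_pos: [493.0, -21.5, 58.3]
eef_rot: [0.676, 0.737, -0.0, -0.0]
ft_force: [0.4, 0.4, 0.7]
width: 0.3
finger_force: 0.0
[493.15430175 -21.59284597  58.63762259] [-0.25182429  0.39398134 -0.01280393]
```

View pics/w4.png

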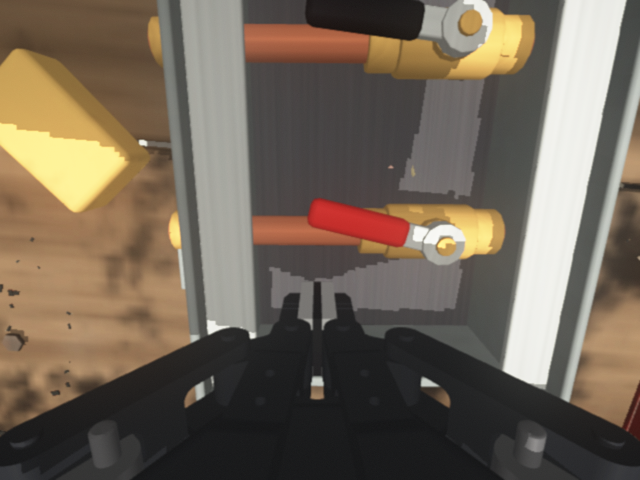

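The fingertips are in the bay below the red lever (fingers at col 317, lever tip at col 310, pivot at (242,445)). I'll start sweeping.

```bash
python3 -m jog '[[[0,0.008,0,0.001,0,0,0],[0,0.015,0,0.001,0,0,0],[0,0.02,0.001,0.001,0,0,0],[0,0.026,0.003,0.001,0,0,0],[0,0.032,0.005,0.001,0,0,0],[0,0.037,0.008,0.001,0,0,0],[0,0.0425,0.012,0.001,0,0,0],[0,0.047,0.016,0.001,0,0,0],[0,0.051,0.021,0.001,0,0,0],[0,0.051,0.021,0.001,0,0,0]]]'
python3 - <<'E'
from h import *
p,K,W=cam("wrist"); cv2.imwrite("pics/w5.png",p)
s=bot.state();print(s["eef_pos"],s["ft_force"])
E
```

```text
clock: 9.85
eef_pos: [510.6, 31.7, 57.5]
eef_rot: [0.676, 0.737, 0.001, 0.0]
ft_force: [-0.6, 1.7, 3.3]
width: 0.0
finger_force: 1.7
[510.38358564  31.50183663  57.47905958] [0.19028225 2.53469761 3.3471804 ]
```

View pics/w5.png

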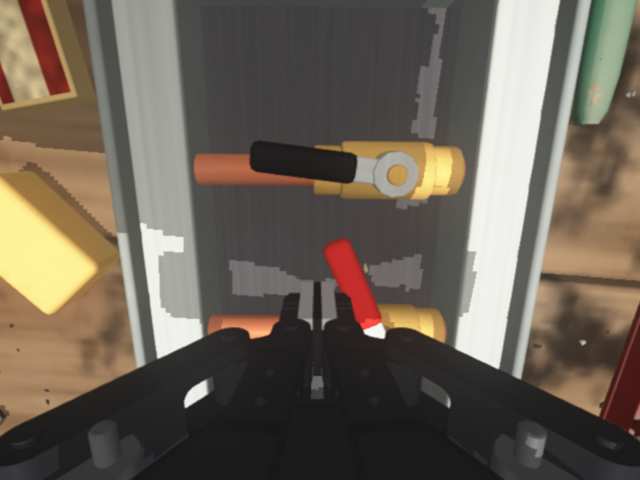

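The red lever is at ~1.15 rad with the fingers on its left. I'll continue round towards the stop.

```bash
python3 -m jog '[[[0,0.002,0.003,0,0,0,0],[0,0.004,0.007,0,0,0,0],[0,0.005,0.01,0,0,0,0],[0,0.006,0.013,0,0,0,0],[0,0.006,0.015,0,0,0,0]]]'
python3 -m jog '[[[0,0,0.001,0,0,0,0],[0,0,0.002,0,0,0,0],[0,0,0.003,0,0,0,0]]]'
```

```text
clock: 10.4
eef_pos: [524.3, 38.3, 57.7]
eef_rot: [0.676, 0.737, 0.0, 0.0]
ft_force: [-2.6, 0.1, 7.6]
width: -0.3
finger_force: 4.4
clock: 10.7
eef_pos: [525.7, 38.5, 57.6]
eef_rot: [0.676, 0.737, -0.001, -0.001]
ft_force: [-11.1, 0.7, 14.1]
width: -0.2
finger_force: 7.2
```

```bash
python3 -m jog '[[[0,0,0.001,0,0,0,0],[0,0,0.002,0,0,0,0]]]'
python3 - <<'E'
from h import *
p,K,W=cam("wrist"); 
s=bot.state();print(s["eef_pos"],s["ft_force"])
for n in ("red_pivot","red_tip"):
    for r in models.tip_of("wrist",n)[:1]: print(n,round(r["score"],2),np.round(r["pixel"]),np.round(at_z(r["pixel"],43,K,W)))
cv2.imwrite("pics/w6.png",p)
E
```

```text
clock: 10.9
eef_pos: [527.4, 38.6, 57.6]
eef_rot: [0.676, 0.737, -0.001, -0.001]
ft_force: [-11.2, -0.5, 14.5]
width: 0.2
finger_force: 7.5
[527.36363563  38.6160374   57.62693237] [-11.34903002  -0.97366928  15.50679814]
red_tip 0.93 [244. 348.] [538.  67.  43.]
```

View pics/w6.png

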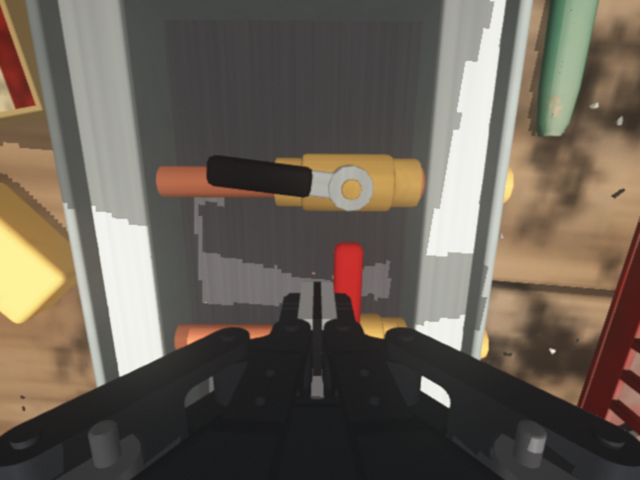

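```bash
python3 -m jog '[[[0,0,0.001,0,0,0,0],[0,0,0.002,0,0,0,0]]]';python3 -m jog '[[[0,0,0.001,0,0,0,0],[0,0,0.002,0,0,0,0]]]'
python3 -c "
from h import *
p,K,W=cam('wrist');print(models.tip_of('wrist','red_tip')[:1],bot.state()['ft_force'])
print(at_z(models.tip_of('wrist','red_tip')[0]['pixel'],43,K,W))"
```

```text
clock: 11.25
eef_pos: [528.3, 38.7, 57.6]
eef_rot: [0.676, 0.737, -0.002, -0.002]
ft_force: [-17.9, -1.8, 18.8]
width: -0.1
finger_force: 13.7
clock: 11.45
eef_pos: [528.5, 38.8, 57.4]
eef_rot: [0.676, 0.737, -0.003, -0.003]
ft_force: [-25.9, -2.8, 25.4]
width: 0.0
finger_force: 17.6
[] [-23.43414523  -2.69942139  24.63568668]Traceback (most recent call last):
  File "<string>", line 4, in <module>
    print(at_z(models.tip_of('wrist','red_tip')[0]['pixel'],43,K,W))
               ~~~~~~~~~~~~~~~~~~~~~~~~~~~~~~~~^^^
IndexError: list index out of range
```

It is firm against the stop (25 N, no motion). I'll back away from the lever, lift clear and check.

```bash
python3 -m jog '[[[0,0,-0.004,0,0,0,0],[0,0,-0.012,0,0,0,0],[0,0,-0.018,0,0,0,0],[0,0,-0.018,-0.02,0,0,0],[0,0,-0.018,-0.06,0,0,0],[0,-0.02,-0.01,-0.1,0,0,0],[0,-0.05,-0.01,-0.14,0,0,0],[0,-0.08,-0.01,-0.16,0,0,0],[0,-0.1,-0.01,-0.16,0,0,0],[0,-0.1,-0.01,-0.16,0,0,0]]]'
python3 - <<'E'
from h import *
p,K,W=cam("wrist"); a,_,_=cam("scene")
print(bot.state()["ft_force"])
for n in ("red_pivot","red_tip","black_pivot","black_tip"):
    for r in models.tip_of("wrist",n)[:1]: print(n,round(r["score"],2),np.round(r["pixel"]),np.round(at_z(r["pixel"],43,K,W),1))
cv2.imwrite("pics/f.png",np.hstack([p[0:400,130:530],a[80:480,100:500]]))
E
```

```text
clock: 12.6
eef_pos: [531.8, -63.7, 217.4]
eef_rot: [0.677, 0.736, -0.0, 0.0]
ft_force: [0.0, 1.3, -0.1]
width: 0.1
finger_force: 0.0
[-0.45676591  0.60912879 -0.19580516]
red_pivot 0.87 [138. 338.] [543.5  11.   43. ]
red_tip 0.78 [ 64. 334.] [534.8  66.1  43. ]
black_pivot 0.29 [ 68. 334.] [534.8  63.3  43. ]
black_tip 0.77 [ 22. 267.] [480.9  91.2  43. ]
```

View pics/f.png

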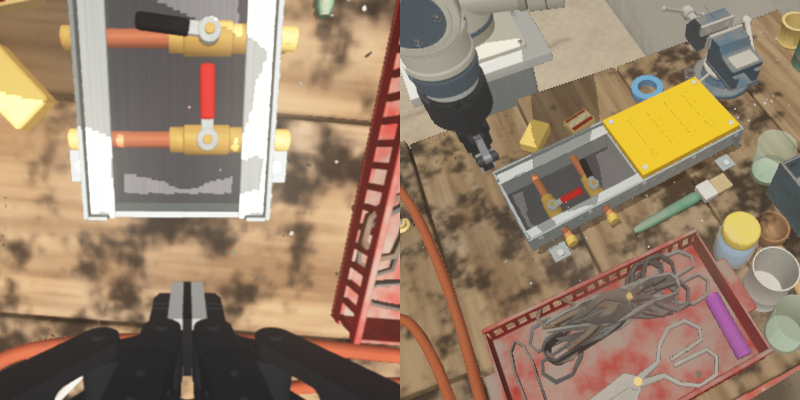

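The left view shows the red lever square across its pipe and the black lever unchanged. The right view shows the cover flat at the stop end and the other things where they were. Handing in.

```bash
python3 -c "
from station import bot
print(bot.hand_in())"
```

```text
the job is handed in; nothing more can be done
None
```

The job is handed in at about 12.7 s: the cover was pushed flat up to its stop, the red lever was turned fully shut against its stop, and the black lever and the things round the box were left alone.

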